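# Nudge the flow-cell plate onto its locating pins

## Robot

A 7-joint arm with a two-finger parallel gripper is mounted at the origin on a cart in front of the work surface, level with it; the furniture and walls round the work are solid. World frame = base frame: x ahead of the robot, y to its left, z up, the work surface at z = 0. Lengths are in mm, angles in rad, forces in N, time in s.
With the tool pointing down it reaches from about 400 to 925 mm from the base axis. Payload 5.6 kg.
Tool frame: the origin (TCP) lies at the very end of the fingers, on their centre line; the grasp point (between the pads) lies 19 mm behind it (r.pinch_z is the distance from the TCP to the grasp point, in mm); z points along the fingers, y is the line along which they close (so a half turn about z gives the same grasp; the last joint's range is limited). The gripper opens to 85 mm and grips with 20 to 120 N. Pads are 22 mm wide; open, the fingers measure 114 mm over their backs; the gripper's body (76 mm by 85 mm) begins 54 mm behind the grasp point. The pads swing forward as they close: fully open they stand 13 mm farther back than shut.
Start: joints at [1.221, 0.468, -0.012, 1.603, 0.006, 1.071, -0.056], TCP at [196.265, -619.668, 231.29] pointing down, gripper open.
Joint ranges: [-2.53, 2.53], [-0.31, 2.02], [-1.57, 1.55], [0.28, 2.44], [-1.29, 4.43], [0.15, 1.84], [-2.92, 2.92]. Speed limits (rad/s): [2.57, 2.57, 3.14, 3.14, 3.14, 3.14, 3.14].

## Interface

Orientations are given as a rotation vector (axis times angle).
In Python, from rig import r gives the robot as it stands. The module is installed in compiled form; this text tells all that it offers.
- The arm moves only by the tool jog_arm, never from a script. Its argument "steps" is a list of rows, each a list of 6 numbers: the shift along the world's x, y, z in m, then the turn, a rotation vector about the world's x, y, z in rad. A call has 1 to 5 rows; each row is the pose to reach, as a shift and turn from the pose commanded when the call began; what a row does not reach only later rows make up. A row lasts 1/8 s, in which the tool goes at most 62.5 mm and 10.7 degrees, less where a joint would pass 70% of its speed; a pose out of reach is approached as far as the arm can. A call with a gripper value outside its range is refused whole. "claw" is the closure in counts, from 0 (fully open) to 255 (shut), set as the call begins (left out, the last holds). The fingers move at their own pace and stop on an object; "squeeze" is the grip in N (left out, the last holds). Time passes only in rows, so rows that repeat a pose let the fingers close. It gives the time, the measured TCP pose, the force, the opening and the grip force at its end, in the units of the state.
- r.observe(): the state, without advancing time (a new reading comes with each control period).
- r.grab_frame(name): name is "side" or "top" or "wrist"; returns the picture (480x640x3 uint8, red, green, blue); there is no depth.
- r.camera_info(name): a dict with "fx", "fy", "cx", "cy" (pixels), "origin" and "attitude" of the camera in the world. Camera axes: x right, y up, looking along -z (the intrinsics and any distortion apply to the point x, -y, -z); pixel columns grow to the right and rows downward; lengths in mm; the calibration is good to about 2 mm. The wrist camera is an equidistant fisheye: a pixel r from the principal point sees the ray r / f radians off the axis. A picture is of the moment at which its call begins: read the wrist's pose just before it. camera_info takes no time and is no camera call; for the wrist camera it gives the pose at the moment of the call.
- r.hand_in(): hands the job in; it is judged then, once.
The state is a dict: "t": time; "q": joint angles; "joint_velocities": joint speeds; "tau": joint torques, N m; "eef_pos": TCP position; "orientation": TCP orientation; "wrist_force": force on the tool from outside, world axes, zero at the start; "moment": the same for the moment, N m; "grip_width": finger opening in mm; "gripper_force": force on a finger pad.
Only numpy, scipy, OpenCV 4.12 (cv2) and the standard library are available. Lean on these libraries where they do the work, as an engineer would, in place of code of your own. Each camera call takes 0.05 s, during which the arm holds its last target. There are 200 camera calls.

## Task

The aluminium flow-cell plate lies on the raised grey loading ledge of the dark steel fixture, short of the fixture's two locating pins and a little askew. Without picking it up, nudge it along with the fingertips until its two holes drop over the two pins and it lies flat and fully down on the lower deck. Leave the vial, the small grey box and the pipe tee that stand round the fixture where they are.

Things in the scene. Friction and masses are not known exactly. Their poses are not given: they have to be found in the camera images.
- fixture: dark steel fixture, fixed. Origin on the worktop midway between its two pins; +x from ledge to pins, z up. It spans x -150 to +62, y -85 to +85 mm. Lower deck: x -43 to +62 mm, 12 mm above the worktop; raised grey ledge: x -150 to -43 mm, 20 mm above it. A plate pushed in +x rides on the ledge and the pin tips until its holes come over the pins, then drops 8 mm.
- plate: loose aluminium plate 92 (x) x 140 (y) x 10 mm, 0.26 to 0.5 kg. Origin on its underside midway between its two through holes; it spans x -40 to +52, y -70 to +70 mm. Starts flat on the ledge, its axes within 0.2 rad of the fixture's, 60 to 95 mm short of the pins, up to 14 mm to one side. Seated, its origin is 12 mm above the fixture's and the axes agree.
- hole_round (a point): centre of the plate's round hole, 12 mm diameter, on the underside, at plate x = 0, y = +45 mm; 2 mm play all round the pin
- hole_slot (a point): centre of the plate's slot, 12 mm in x by 17 mm in y, on the underside, at plate x = 0, y = -45 mm
- pin_round (a point): tip of the fixed steel pin for the round hole, at fixture x = 0, y = +45 mm, 19.5 mm above the worktop (7.5 mm above the deck, 0.5 mm below the ledge); diameter 8 mm for the lowest 4 mm, tapering to 3.6 mm at the tip
- pin_slot (a point): tip of the same kind of pin for the slot, at fixture x = 0, y = -45 mm
- vial: bystander: small clear glass vial with a black cap, 27 mm diameter, 59 mm high, upright on the worktop to the left (+y) of the fixture; origin at the centre of its underside
- gasket_box: bystander: small closed grey box, 49 x 69 x 20 mm, on the worktop to the right (-y) of the fixture; origin at the centre of its underside
- union_tee: bystander: white pipe tee fitting, 38 x 54 x 15 mm, lying on the worktop beyond the deck end (+x) of the fixture; origin at the centre of its underside

How it is judged (in metres and radians):
At the end, for the whole second after the job is handed in: The plate is at rest on the deck with both holes over their pins: its origin less than 13.8 mm above the fixture's, the round hole within 4 mm of its pin's axis and the plate's origin within 4.5 mm of the fixture's, level within 0.02 rad and turned less than 0.08 rad from the fixture (z of plate in the frame of fixture below 0.0138 m and horizontal distance between hole_round and pin_round below 0.004 m and horizontal distance between plate and fixture below 0.0045 m and angle between the z axis of plate and the z axis of fixture, either way round below 0.02 rad and angle between the x axis of plate and the x axis of fixture, either way round below 0.08 rad and linear speed of plate below 0.01 m/s and angular speed of plate below 0.1 rad/s); the robot touches nothing.
It fails at once if the plate is lifted: its middle more than 7 mm above the height of the ledge (height (world z) of plate above 0.027 m).
It fails at once if the vial is moved by more than 15 mm or tipped (distance of vial from where it was at the start of the episode above 0.015 m or angle between vial's own z axis and vertical above 0.3 rad).
It fails at once if the grey box is moved by more than 15 mm (distance of gasket_box from where it was at the start of the episode above 0.015 m).
It fails at once if the pipe tee is moved by more than 15 mm (distance of union_tee from where it was at the start of the episode above 0.015 m).
It also fails if it takes over 64 s, if anything falls off the work surface, if the arm or the gripper's body presses on something with over 40 N, if the wrist force passes 120 N, or if a joint passes its speed limit or range.

## Working session

There is one attempt and no reset: what is moved stays moved. The work goes in short steps, Python scripts to look and compute and a tool call to move; the robot and the scene stay as the last step left them, time stands still between calls to the robot, and variables do not carry over. Pictures are saved under pics/ and viewed, at most 10 in all, crops included, and the job is handed in when it is done.

Besides the shell and the picture viewer there is one more tool, called after "Call:" by a JSON object that holds its "fn" and its "kwargs", one argument or row to a line. jog_arm: Moves the arm, as the interface text tells. Its arguments: {"type":"object","properties":{"steps":{"type":"array"},"claw":{"type":"number"},"squeeze":{"type":"number"}},"required":["steps"]}

```bash
mkdir -p pics
python3 - <<'E'
from rig import r
import cv2
s=r.observe();print(s)
for n in("top","side"):
    print(n,r.camera_info(n)); cv2.imwrite(f"pics/{n}0.png",r.grab_frame(n)[:,:,::-1])
E
```

```text
{'t': 0.0, 'q': array([ 1.22102433,  0.46839344, -0.01155945,  1.60365834,  0.00597623,
        1.07138177, -0.05628565]), 'joint_velocities': array([ 0.0002225 , -0.00019932,  0.00078261,  0.00113102, -0.00033111,
        0.00014426,  0.00054931]), 'tau': array([ 1.40969401e-03, -5.32386303e+01,  2.20659887e-02, -2.51310933e+01,
        1.14746578e-02,  7.62460695e-03,  6.05029200e-06]), 'eef_pos': array([ 196.03136669, -619.1363192 ,  230.31337252]), 'orientation': array([-3.10299076e+00, -4.79565294e-01,  6.24964382e-04]), 'wrist_force': array([-0.45379506, -0.41212021,  0.8784835 ]), 'moment': array([-0.01279561,  0.02779776,  0.00054912]), 'gripper_force': 0.0, 'grip_width': 85.4281039624653}
top {'fx': 587.4250630432743, 'fy': 587.4250630432743, 'cx': 318.4363787129866, 'cy': 246.33378629515323, 'origin': array([485.90305652,  49.79907986, 980.31908894]), 'attitude': array([ 0.1081212 , -0.08569731, -1.58387569])}
side {'fx': 574.3036843677107, 'fy': 574.3036843677107, 'cx': 322.3867884897801, 'cy': 240.41105632068542, 'origin': array([ 422.44346471, -697.20304665,  564.25511417]), 'attitude': array([ 0.96764752, -0.12526708, -0.21861157])}
```

View pics/top0.png

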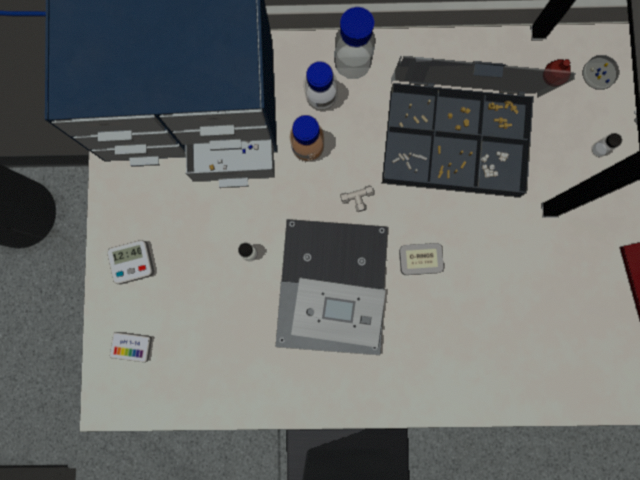

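View pics/side0.png

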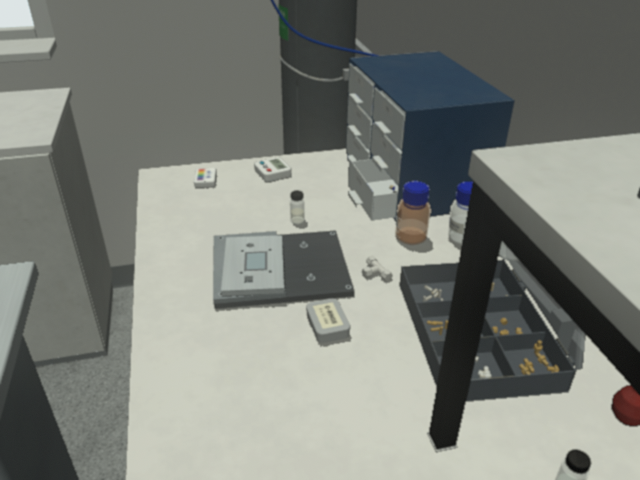

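The top view has the fixture at cols 277–388, rows 220–353, and the plate at about (338,316). The pins are near (307,257) and (362,261), the vial at (247,250), the box at (422,259) and the tee at (358,197). I'll zoom in and measure.

```bash
cat > h.py <<'E'
import numpy as np, cv2
from scipy.spatial.transform import Rotation as R
from rig import r
def pix2world(name,uv,z):
    c=r.camera_info(name); u=np.atleast_2d(uv).astype(float)
    d=np.c_[(u[:,0]-c['cx'])/c['fx'],-(u[:,1]-c['cy'])/c['fy'],-np.ones(len(u))]
    d=R.from_rotvec(c['attitude']).apply(d); o=c['origin']
    return o+d*((z-o[2])/d[:,2])[:,None]
def world2pix(name,p):
    c=r.camera_info(name); q=R.from_rotvec(c['attitude']).inv().apply(np.atleast_2d(p)-c['origin'])
    return np.c_[c['cx']+c['fx']*q[:,0]/-q[:,2],c['cy']+c['fy']*q[:,1]/q[:,2]]
E
python3 - <<'E'
from h import *
im=cv2.imread('pics/top0.png')
cv2.imwrite('pics/crop0.png',cv2.resize(im[212:362,265:405],None,fx=4,fy=4,interpolation=cv2.INTER_CUBIC))
for n,p,z in[('pinR',(307,257),19.5),('pinS',(362,261),19.5),('vial',(247,250),30),('box',(422,259),20),('tee',(358,197),8),('fxTL',(288,220),12),('fxTR',(388,227),12),('fxBL',(277,348),20),('fxBR',(381,353),20),('post',(548,208),0)]:
    print(n,pix2world('top',p,z).round(1))
E
```

```text
pinR [[587.6  81.7  19.5]]
pinS [[579.5  -8.5  19.5]]
vial [[599.5 179.2  30. ]]
box [[ 581.2 -106.8   20. ]]
tee [[689.  -5.   8.]]
fxTL [[651. 113.  12.]]
fxTR [[636.4 -53.5  12. ]]
fxBL [[440.6 131.9  20. ]]
fxBR [[430.4 -35.5  20. ]]
post [[ 666.2 -324.9    0. ]]
```

View pics/crop0.png

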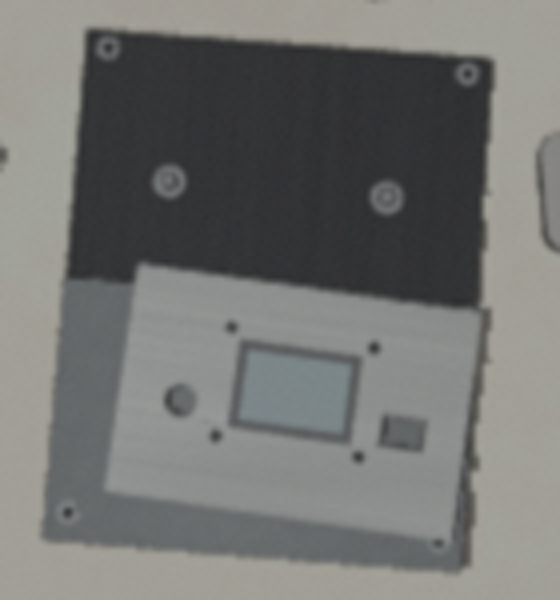

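The crop shows the pins at (169,181) and (387,197). The plate corners are TL (140,263), TR (483,310), BR (455,543) and BL (105,491). The round hole is at (180,400) and the slot at (403,433).

```bash
cat >> h.py <<'E'
def crop(uv,k=4,o=(265,212)): return (np.atleast_2d(uv)+.5)/k-.5+np.array(o)
def frame(a,b):
    "origin midway, yaw from +y point a and -y point b"
    d=(a-b)[:2]; return (a+b)/2, np.arctan2(-d[0],d[1]), np.linalg.norm(d)
E
python3 - <<'E'
from h import *
pins=pix2world('top',crop([(169,181),(387,197)]),19.5)
F,fy,L=frame(*pins);print('fix',F,fy,L)
fc=pix2world('top',crop([(90,30),(493,58)]),12);print('deck edge yaw',frame(*fc)) 
pc=pix2world('top',crop([(140,263),(483,310),(455,543),(105,491)]),30)
print(pc.round(1)); print('front',frame(pc[0],pc[1]),'rear',frame(pc[3],pc[2]),[np.linalg.norm(pc[0]-pc[3]),np.linalg.norm(pc[1]-pc[2])])
h=pix2world('top',crop([(180,400),(403,433)]),30);P,py,L=frame(*h);print('holes',P,py,L)
c,s=np.cos(fy),np.sin(fy);M=np.array([[c,s],[-s,c]])
print('plate in fix',M@(P-F)[:2],py-fy, 'corners',((pc-F)[:,:2]@M.T).round(1))
E
```

```text
fix [583.75621314  37.21667379  19.5       ] -0.08956680167435085 89.76510890085166
deck edge yaw (array([645.22083358,  30.53844148,  12.        ]), np.float64(-0.08713940336512463), np.float64(168.45285286726363))
[[553.4  93.7  30. ]
 [532.3 -44.5  30. ]
 [439.8 -30.7  30. ]
 [462.3 108.7  30. ]]
front (array([542.89495294,  24.62984016,  30.        ]), np.float64(-0.15158036610943754), np.float64(139.78160413947086)) rear (array([451.04701299,  38.99972215,  30.        ]), np.float64(-0.159677869867394), np.float64(141.18605730030245)) [np.float64(92.39882836167115), np.float64(93.53697093938662)]
holes [490.82616028  33.57571427  30.        ] -0.16050018331213292 90.41349106816205
plate in fix [-92.23187645 -11.93868834] -0.07093338163778207 corners [[ -35.2   53.6]
 [ -43.9  -85.9]
 [-137.3  -80.5]
 [-127.4   60.3]]
```

Call:
{"fn": "jog_arm", "kwargs": {
  "steps": [
    [0.03,0.055,0,0,0,0.117],
    [0.06,0.11,0,0,0,0.235],
    [0.09,0.165,0,0,0,0.352],
    [0.12,0.22,0,0,0,0.47],
    [0.15,0.275,0,0,0,0.587]
  ],
  "claw": 120,
  "squeeze": 40
}}

```text
t: 0.72
eef_pos: [346.5, -343.3, 231.2]
orientation: [2.83, 1.363, -0.0]
wrist_force: [0.2, 0.1, -0.1]
grip_width: 45.4
gripper_force: 0.0
```

Call:
{"fn": "jog_arm", "kwargs": {
  "steps": [
    [0.03,0.055,-0.02,0,0,0.117],
    [0.06,0.11,-0.04,0,0,0.235],
    [0.09,0.165,-0.07,0,0,0.352],
    [0.12,0.22,-0.1,0,0,0.47],
    [0.142,0.28,-0.13,0,0,0.587]
  ]
}}

```text
t: 1.35
eef_pos: [479.1, -87.7, 112.6]
orientation: [2.316, 2.122, 0.001]
wrist_force: [1.2, -0.4, 0.3]
grip_width: 45.1
gripper_force: 0.0
```

Call:
{"fn": "jog_arm", "kwargs": {
  "steps": [
    [0,0,0,0,0,0],
    [0,0,0,0,0,0]
  ]
}}

```text
t: 1.6
eef_pos: [477.9, -89.5, 113.1]
orientation: [-2.319, -2.118, 0.001]
wrist_force: [-0.0, -0.4, 1.5]
grip_width: 45.2
gripper_force: 0.0
```

Call:
{"fn": "jog_arm", "kwargs": {
  "steps": [
    [0.01,0.01,-0.04,0,0,0],
    [0.01,0.015,-0.085,0,0,0],
    [0.01,0.015,-0.103,0,0,0],
    [0.01,0.015,-0.109,0,0,0],
    [0.01,0.015,-0.109,0,0,0]
  ]
}}

```text
t: 2.22
eef_pos: [488.9, -74.9, 5.2]
orientation: [2.319, 2.117, 0.001]
wrist_force: [-0.1, -0.3, -0.5]
grip_width: 45.6
gripper_force: 0.0
```

Call:
{"fn": "jog_arm", "kwargs": {
  "steps": [
    [0,0,-0.002,0,0,0],
    [0,0,-0.004,0,0,0],
    [0,0,-0.004,0,0,0]
  ]
}}

```text
t: 2.6
eef_pos: [488.5, -74.2, 0.7]
orientation: [2.319, 2.119, 0.0]
wrist_force: [0.5, 0.0, 0.3]
grip_width: 45.0
gripper_force: 0.0
```

Call:
{"fn": "jog_arm", "kwargs": {
  "steps": [
    [0,0,-0.0015,0,0,0],
    [0,0,-0.0025,0,0,0]
  ]
}}

```text
t: 2.85
eef_pos: [488.3, -74.1, -2.2]
orientation: [2.319, 2.119, -0.0]
wrist_force: [-0.2, -0.1, 5.2]
grip_width: 45.4
gripper_force: 3.2
```

Call:
{"fn": "jog_arm", "kwargs": {
  "steps": [
    [0,0,-0.0015,0,0,0],
    [0,0,-0.0025,0,0,0]
  ]
}}

```text
t: 3.1
eef_pos: [488.4, -74.1, -2.3]
orientation: [2.318, 2.119, -0.003]
wrist_force: [-9.8, 0.4, 39.2]
grip_width: 45.1
gripper_force: 19.2
```

Call:
{"fn": "jog_arm", "kwargs": {
  "steps": [
    [0,0,-0.0015,0,0,0],
    [0,0,-0.0025,0,0,0]
  ]
}}

```text
t: 3.35
eef_pos: [488.5, -74.1, -2.5]
orientation: [2.317, 2.118, -0.004]
wrist_force: [-17.5, 0.7, 67.2]
grip_width: 45.6
gripper_force: 33.3
```

Call:
{"fn": "jog_arm", "kwargs": {
  "steps": [
    [0,0,0.015,0,0,0],
    [0,0,0.03,0,0,0],
    [0.0009,0.01,0.03,0,0,0],
    [0.0014,0.016,0.03,0,0,0],
    [0.0018,0.02,0.03,0,0,0]
  ]
}}

```text
t: 3.98
eef_pos: [489.7, -53.2, 22.2]
orientation: [-2.317, -2.119, 0.001]
wrist_force: [-0.1, 0.5, -0.6]
grip_width: 45.0
gripper_force: 0.0
```

Run:
```python
from h import *
s=r.observe();print(s['eef_pos'],s['wrist_force'])
a=cv2.resize(r.grab_frame('top')[212:362,265:405,::-1],None,fx=4,fy=4,interpolation=cv2.INTER_CUBIC)
cv2.imwrite('pics/a1.png',a); w=r.grab_frame('wrist')[:,:,::-1]
print(r.camera_info('wrist')); cv2.imwrite('pics/w1.png',w)
```

```text
[489.65096146 -53.22447651  22.21767077] [-0.07682834  0.50584967 -0.59773344]
{'fx': 371.64829954431775, 'fy': 371.64829954431775, 'cx': 319.8803152520034, 'cy': 236.47928392477746, 'origin': array([495.73293553,  15.58260794, 165.22467123]), 'attitude': array([-0.27518592,  0.01311304, -0.087748  ])}
```

View pics/w1.png

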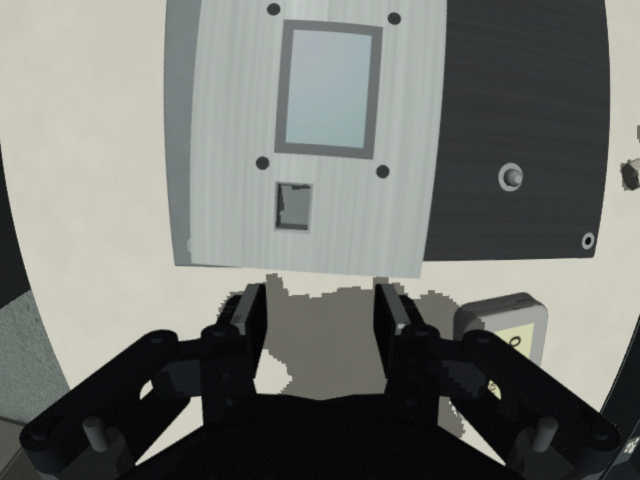

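The wrist view shows the fingers just short of the plate's right edge, which runs from (190,262) to (420,278). The slot is at (294,206) and the slot pin at (511,178). I'll push sideways.

Call:
{"fn": "jog_arm", "kwargs": {
  "steps": [
    [0.0003,0.003,0,0,0,0],
    [0.0006,0.006,0,0,0,0],
    [0.0008,0.009,0,0,0,0],
    [0.001,0.011,0,0,0,0],
    [0.0012,0.013,0,0,0,0]
  ]
}}

```text
t: 4.7
eef_pos: [491.3, -41.2, 22.9]
orientation: [2.319, 2.119, -0.0]
wrist_force: [0.8, -3.0, -0.6]
grip_width: 45.2
gripper_force: 0.8
```

```bash
cat >> h.py <<'E'
def wpix(uv,z):
    c=r.camera_info('wrist'); u=(np.atleast_2d(uv)-[c['cx'],c['cy']])/c['fx']
    t=np.linalg.norm(u,axis=1); k=np.sin(t)/t
    d=R.from_rotvec(c['attitude']).apply(np.c_[u[:,0]*k,-u[:,1]*k,-np.cos(t)]); o=c['origin']
    return o+d*((z-o[2])/d[:,2])[:,None]
F=np.array([583.76,37.22]); A=-.0896
def fix(p): 
    c,s=np.cos(A),np.sin(A); return (np.atleast_2d(p)[:,:2]-F)@np.array([[c,s],[-s,c]]).T
E
python3 - <<'E'
from h import *
w=r.grab_frame('wrist')[:,:,::-1]
t=r.grab_frame('top')[212:362,265:405,::-1]
o=np.zeros((600,800,3),np.uint8); o[:, :560]=cv2.resize(t,None,fx=4,fy=4,interpolation=cv2.INTER_CUBIC)
o[:180,560:]=cv2.resize(w,(240,180)); cv2.imwrite('pics/w2.png',w);cv2.imwrite('pics/t2.png',o)
E
```

```text
(no output)
```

View pics/w2.png

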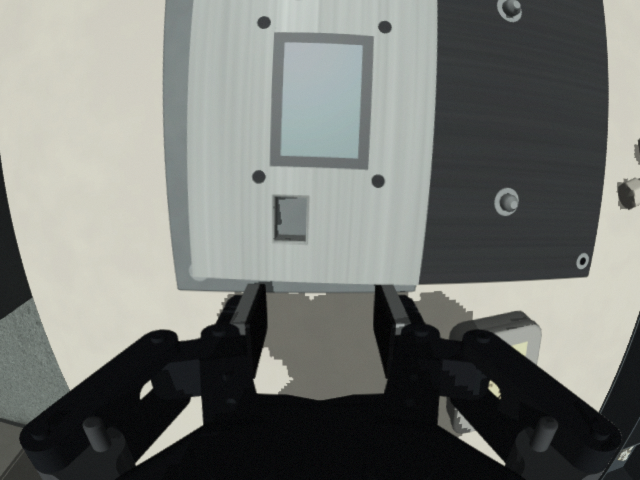

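Fingers are now on the plate edge. The slot centre is at (291,219), the slot pin tip at (512,203), the round pin tip at (513,7), and the window corners are at (282,33) and (271,158).

Run:
```python
from h import *
print('slot',fix(wpix((291,219),30)),'pinS,R',fix(wpix([(512,203),(513,7)],19.5)))
w=fix(wpix([(279,34),(373,37),(368,169),(270,159)],30));print(w)
e=fix(wpix([(215,281),(415,291)],30));print('edge',e)
```

```text
slot [[-96.23358716 -48.52297178]] pinS,R [[ -1.05630041 -43.03610647]
 [ -2.02190563  44.65094907]]
[[-100.1902236    20.81297228]
 [ -66.12754834   19.84499001]
 [ -67.72969731  -29.61274951]
 [-103.62400994  -25.9089183 ]]
edge [[-127.98366458  -74.14563195]
 [ -46.51682271  -78.49121142]]
```

Call:
{"fn": "jog_arm", "kwargs": {
  "steps": [
    [0.0002,0.002,0,0,0,0],
    [0.0004,0.004,0,0,0,0],
    [0.0005,0.006,0,0,0,0],
    [0.0006,0.007,0,0,0,0],
    [0.0006,0.007,0,0,0,0]
  ]
}}

```text
t: 5.42
eef_pos: [491.9, -33.9, 22.9]
orientation: [-2.319, -2.119, -0.0]
wrist_force: [0.8, -1.0, -1.5]
grip_width: 45.2
gripper_force: 0.5
```

Run:
```python
from h import *
w=r.grab_frame('wrist')[:,:,::-1]; cv2.imwrite('pics/w3.png',w);print(fix(r.observe()['eef_pos']))
```

```text
[[-85.05550652 -79.00725344]]
```

View pics/w3.png

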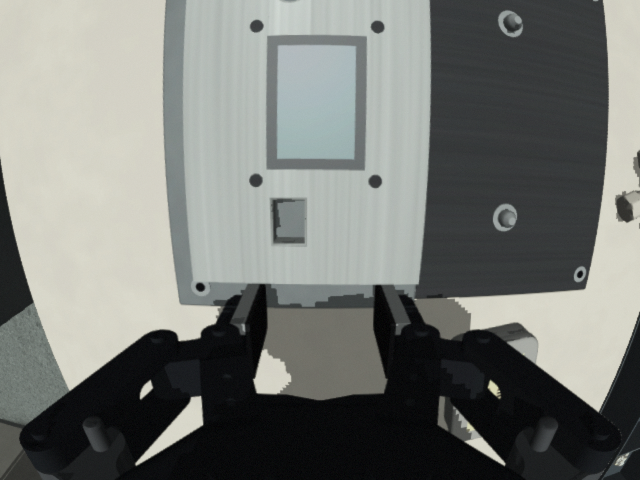

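The plate now looks square. The slot is at (288,221), the pin tips at (510,217) and (515,21), and the dots at (257,26), (378,27), (256,181) and (376,181).

Run:
```python
from h import *
p=fix(wpix([(510,217),(515,21)],19.5));s=fix(wpix((288,221),30));d=fix(wpix([(257,26),(378,27),(256,181),(376,181)],30))
print('pins',p,'slot',s,'rel',s-p[0]);print(d)
print('yaw: ',np.arctan2(*(d[1]-d[0])[::-1]),np.arctan2(*(d[3]-d[2])[::-1]),-np.arctan2(*(d[0]-d[2])),-np.arctan2(*(d[1]-d[3])),'pins',-np.arctan2(*(p[1]-p[0])))
print('dots mean y',d.mean(0),'pins mean',p.mean(0))
```

```text
pins [[ -1.33673016 -42.33916232]
 [ -1.50349992  45.0100133 ]] slot [[-97.40388137 -42.27452552]] rel [[-9.60671512e+01  6.46368027e-02]]
[[-108.34956092   31.44728827]
 [ -64.2521341    30.94276156]
 [-109.07021225  -26.97323086]
 [ -64.66459694  -27.01557587]]
yaw:  -0.011440683429097745 -0.0009535956978026539 -0.012334960322602128 -0.007116420068782728 pins 0.0019092287862950618
dots mean y [-86.58412605   2.10031078] pins mean [-1.42011504  1.33542549]
```

Call:
{"fn": "jog_arm", "kwargs": {
  "steps": [
    [-0.001,-0.015,0,0,0,0],
    [-0.001,-0.015,0.045,0,0,0],
    [-0.012,0.0,0.045,0,0,-0.18],
    [-0.024,0.017,0.045,0,0,-0.36],
    [-0.036,0.034,0.045,0,0,-0.54]
  ]
}}

```text
t: 6.1
eef_pos: [455.5, -0.6, 68.0]
orientation: [2.805, 1.414, 0.0]
wrist_force: [0.1, 0.3, 0.4]
grip_width: 45.5
gripper_force: 0.0
```

Call:
{"fn": "jog_arm", "kwargs": {
  "steps": [
    [-0.008,0.014,0,0,0,-0.18],
    [-0.016,0.028,0,0,0,-0.36],
    [-0.023,0.04,0,0,0,-0.54],
    [-0.0295,0.051,0,0,0,-0.72],
    [-0.0295,0.051,0,0,0,-0.9]
  ]
}}

```text
t: 6.72
eef_pos: [425.8, 51.1, 67.9]
orientation: [-3.141, -0.057, 0.001]
wrist_force: [-0.8, -0.1, -0.5]
grip_width: 44.9
gripper_force: 0.0
```

Call:
{"fn": "jog_arm", "kwargs": {
  "steps": [
    [0,0,0,0,0,-0.131],
    [0,0,0,0,0,-0.131]
  ]
}}

```text
t: 6.98
eef_pos: [426.4, 50.4, 67.9]
orientation: [3.138, -0.14, 0.0]
wrist_force: [-0.3, -0.2, 0.3]
grip_width: 45.3
gripper_force: 0.0
```

Call:
{"fn": "jog_arm", "kwargs": {
  "steps": [
    [0,0,-0.03,0,0,0],
    [0,0,-0.045,0,0,0],
    [0.005,-0.0004,-0.045,0,0,0],
    [0.01,-0.0009,-0.045,0,0,0],
    [0.015,-0.0013,-0.045,0,0,0]
  ]
}}

```text
t: 7.6
eef_pos: [441.4, 49.5, 23.3]
orientation: [3.138, -0.141, -0.001]
wrist_force: [-2.6, 0.3, 0.8]
grip_width: 45.5
gripper_force: 1.3
```

Call:
{"fn": "jog_arm", "kwargs": {
  "steps": [
    [0.005,-0.0004,0,0,0,0],
    [0.01,-0.0009,0,0,0,0],
    [0.015,-0.0013,0,0,0,0],
    [0.02,-0.0018,0,0,0,0],
    [0.025,-0.0022,0,0,0,0]
  ]
}}

```text
t: 8.22
eef_pos: [466.5, 47.4, 22.9]
orientation: [3.138, -0.142, -0.001]
wrist_force: [-4.6, 0.5, 3.9]
grip_width: 45.1
gripper_force: 2.6
```

Run:
```python
from h import *
w=r.grab_frame('wrist')[:,:,::-1]; cv2.imwrite('pics/w4.png',w);print(fix(r.observe()['eef_pos']))
```

```text
[[-116.50237139   -0.26489044]]
```

View pics/w4.png

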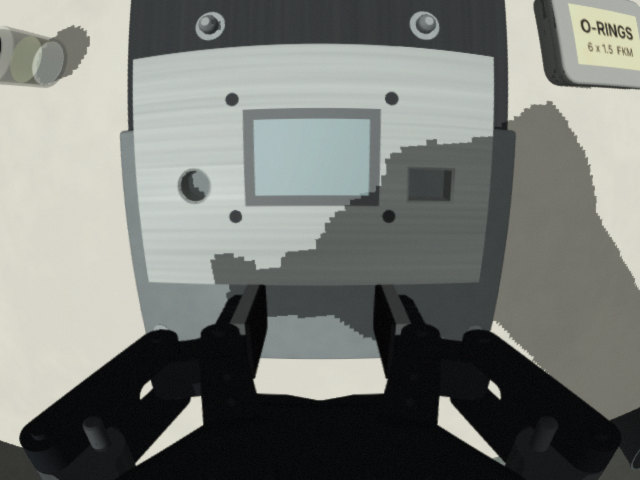

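The plate moves squarely. The holes are at (194,186) and (431,184), and the pin tips at about (211,22) and (426,22).

Run:
```python
from h import *
h=fix(wpix([(194,186),(431,184)],30));p=fix(wpix([(211,22),(426,22)],19.5));print(h,p,h-p,(h-p).mean(0),-np.arctan2(*(h[0]-h[1])),-np.arctan2(*(p[0]-p[1])))
```

```text
[[-66.17218518  47.88757792]
 [-65.61363628 -42.37324052]] [[  0.35198539  43.45381277]
 [  0.16419843 -42.8746384 ]] [[-66.52417058   4.43376514]
 [-65.77783471   0.50139788]] [-66.15100264   2.46758151] 0.006188086798383666 -0.002175258106144693
```

Call:
{"fn": "jog_arm", "kwargs": {
  "steps": [
    [0.006,-0.0005,0,0,0,0],
    [0.012,-0.0011,0,0,0,0],
    [0.018,-0.0016,0,0,0,0],
    [0.022,-0.002,0,0,0,0],
    [0.026,-0.0023,0,0,0,0]
  ]
}}

```text
t: 8.9
eef_pos: [492.4, 45.0, 22.8]
orientation: [3.138, -0.142, -0.001]
wrist_force: [-4.5, 0.7, 2.4]
grip_width: 45.2
gripper_force: 2.1
```

Call:
{"fn": "jog_arm", "kwargs": {
  "steps": [
    [0.004,-0.0004,0,0,0,0],
    [0.008,-0.0007,0,0,0,0],
    [0.012,-0.0011,0,0,0,0],
    [0.016,-0.0014,0,0,0,0],
    [0.02,-0.0018,0,0,0,0]
  ]
}}

```text
t: 9.52
eef_pos: [512.9, 43.3, 22.9]
orientation: [-3.138, 0.142, -0.001]
wrist_force: [-3.5, 0.5, 1.3]
grip_width: 45.2
gripper_force: 1.7
```

Run:
```python
from h import *
w=r.grab_frame('wrist')[:,:,::-1]; t=r.grab_frame('top')[:,:,::-1]
o=np.zeros((600,800,3),np.uint8)
o[:240,:]=cv2.resize(w[60:180,120:520],(800,240),interpolation=cv2.INTER_CUBIC)
o[240:,:560]=cv2.resize(t[225:315,265:405],(560,360),interpolation=cv2.INTER_CUBIC)
cv2.imwrite('pics/w5.png',o);print(fix(r.observe()['eef_pos']))
```

```text
[[-70.39626543  -0.28816097]]
```

View pics/w5.png

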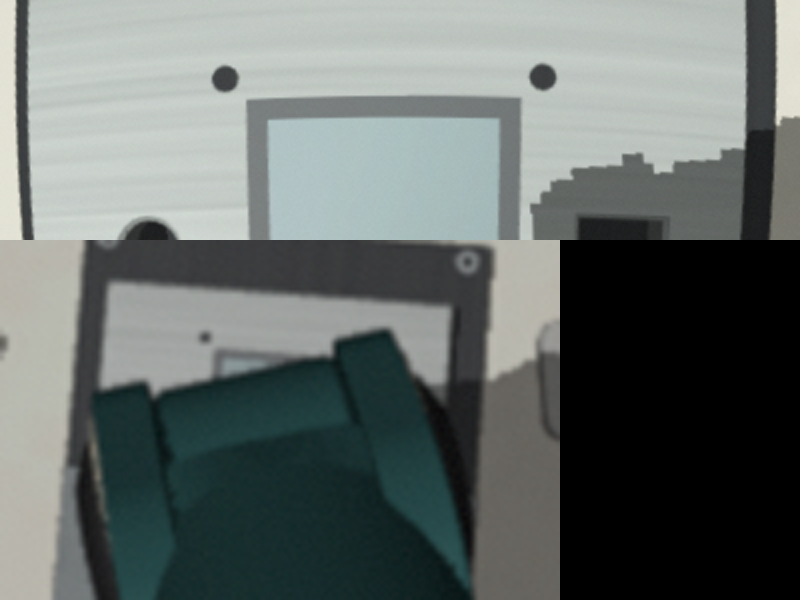

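The crop shows the plate's front corners in the top view at (107,282) and (453,305). In the wrist view the plate and deck edges are visible on both sides near row 130, with the holes just out of the strip. I'll compute the lateral offset from both.

Run:
```python
from h import *
c=fix(pix2world('top',crop([(107,42),(453,65)],4,(265,225)),30));print('top corners',c,'yaw',-np.arctan2(*(c[0]-c[1])),'origin',c.mean(0)-[52,0])
w=crop([(20,130),(772,130)],2,(120,60));print('deck',fix(wpix(w,12)));w=crop([(31,130),(745,130)],2,(120,60));print('plate',fix(wpix(w,30)))
o=cv2.imread('pics/w5.png')[130].astype(int).sum(1);print(o[:60:2],o[730:800:2])
d=crop([(225,78),(543,76)],2,(120,60));print('dots',fix(wpix(d,30)))
```

```text
top corners [[ 32.70374371  72.49250074]
 [ 33.56947818 -68.97538352]] yaw 0.006119577366468702 origin [-18.86338906   1.75855861]
deck [[  6.61741806  84.54102694]
 [  6.30005639 -82.85386055]]
plate [[  5.36960722  72.05004696]
 [  4.77431921 -67.07485981]]
[662 663 664 667 663 663 667 659 472 247 187 190 180 203 463 585 603 599
 600 596 600 601 598 605 603 596 604 601 599 600] [573 571 573 573 573 574 577 480 275 171 156 126 123 125 123 134 141 128
 116 115 114 118 168 299 352 349 345 346 345 343 348 348 345 347 353]
dots [[ 12.1780963   31.72492436]
 [ 12.19547061 -26.24726236]]
```

Both views agree: the plate is about 1.7 mm to +y, with yaw about 0 and the origin at x ≈ -19. That is inside the pin play, so I'll go on slowly.

Call:
{"fn": "jog_arm", "kwargs": {
  "steps": [
    [0.004,-0.0004,0,0,0,0],
    [0.008,-0.0007,0,0,0,0],
    [0.011,-0.001,0,0,0,0],
    [0.014,-0.0013,0,0,0,0],
    [0.015,-0.0013,0,0,0,0]
  ]
}}

```text
t: 10.25
eef_pos: [527.6, 41.9, 22.9]
orientation: [3.138, -0.142, 0.0]
wrist_force: [-2.3, -0.4, 0.4]
grip_width: 45.1
gripper_force: 1.3
```

Call:
{"fn": "jog_arm", "kwargs": {
  "steps": [
    [0.001,-0.0001,0,0,0,0],
    [0.002,-0.0002,0,0,0,0],
    [0.003,-0.0003,0,0,0,0],
    [0.0035,-0.0003,0,0,0,0],
    [0.004,-0.0004,0,0,0,0]
  ]
}}

```text
t: 10.88
eef_pos: [531.8, 41.6, 23.0]
orientation: [-3.138, 0.142, -0.001]
wrist_force: [-0.1, 0.9, 1.1]
grip_width: 45.0
gripper_force: 0.0
```

Run:
```python
from h import *
w=r.grab_frame('wrist')[:,:,::-1]; cv2.imwrite('pics/w6.png',w);print(fix(r.observe()['eef_pos']))
```

```text
[[-52.16134638  -0.29070482]]
```

View pics/w6.png

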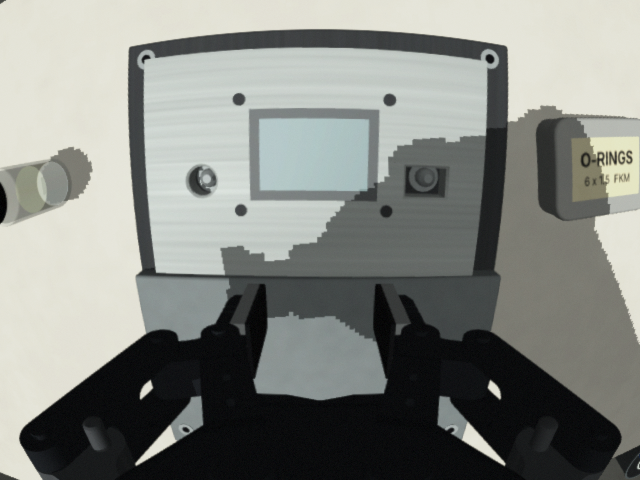

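The pins show through both holes (round at 202,180; slot at 425,180), the plate is past the ledge edge, and the contact force is gone. It looks dropped. I'll retreat and check the height.

Call:
{"fn": "jog_arm", "kwargs": {
  "steps": [
    [-0.01,0.001,0,0,0,0],
    [-0.02,0.002,0.03,0,0,0],
    [-0.04,0.003,0.08,0,0,0],
    [-0.06,0.005,0.12,0,0,0],
    [-0.06,0.005,0.12,0,0,0]
  ]
}}

```text
t: 11.55
eef_pos: [471.5, 47.1, 145.6]
orientation: [-3.138, 0.141, -0.008]
wrist_force: [0.3, 1.0, 0.4]
grip_width: 45.2
gripper_force: 0.0
```

Run:
```python
from h import *
w=r.grab_frame('wrist')[:,:,::-1].copy(); c=r.camera_info('wrist');t=r.grab_frame('top')[:,:,::-1];s=r.grab_frame('side')[:,:,::-1]
np.save('wi.npy',np.r_[c['origin'],c['attitude']])
o=np.zeros((600,800,3),np.uint8); o[:300,:400]=cv2.resize(w,(400,300))
o[:300,400:]=cv2.resize(t[210:330,255:415],(400,300),interpolation=cv2.INTER_CUBIC)
o[300:,:533]=cv2.resize(s[220:310,200:360],(533,300),interpolation=cv2.INTER_CUBIC)
cv2.imwrite('pics/f.png',o);cv2.imwrite('pics/wf.png',w)
# dark dots on the plate in the wrist view
g=cv2.cvtColor(w,cv2.COLOR_BGR2GRAY);_,b=cv2.threshold(g,100,255,cv2.THRESH_BINARY_INV)
n,l,st,ce=cv2.connectedComponentsWithStats(b)
d=[ce[i] for i in range(1,n) if 20<st[i,4]<250 and abs(st[i,2]-st[i,3])<4];print(np.round(d,1))
for z in(22,30):
  print(z,fix(wpix(d,z)).round(1))
```

```text
[[417.9  13.5]
 [276.   33.6]
 [357.6  34.4]
 [506.9  68.4]
 [249.8  75.9]
 [258.5  78.3]
 [275.3  92.4]
 [357.3  92.7]
 [414.5 260.4]
 [ 24.1 288.7]]
22 [[  47.7  -71.4]
 [  28.9   29.9]
 [  28.1  -27.3]
 [  13.3 -142.6]
 [  -1.8   48.4]
 [  -3.8   42.1]
 [ -14.6   30.3]
 [ -15.   -26.9]
 [-138.2  -73.4]
 [-173.6  296.5]]
30 [[  44.9  -69.2]
 [  26.7   28.9]
 [  25.9  -26.5]
 [  11.5 -138.3]
 [  -3.1   46.9]
 [  -5.1   40.8]
 [ -15.5   29.3]
 [ -15.8  -26.1]
 [-135.3  -71.2]
 [-169.6  287.4]]
```

View pics/f.png

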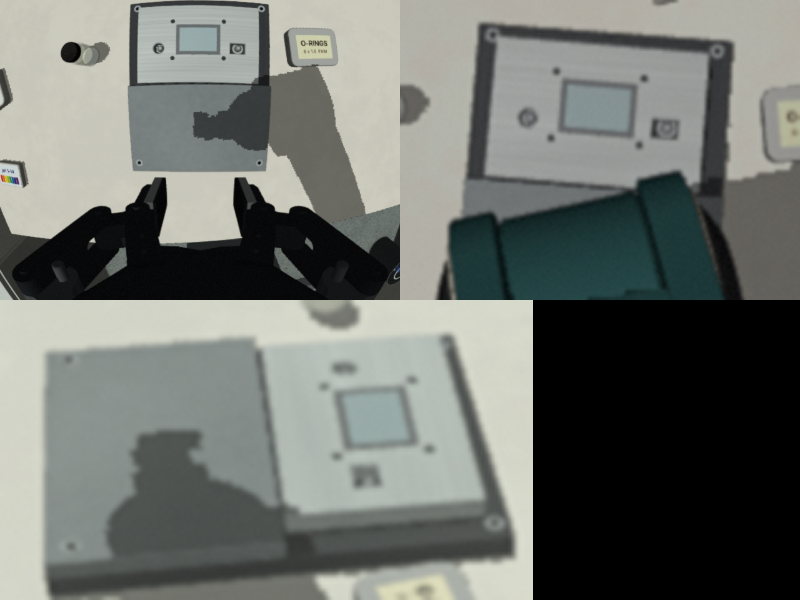

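The plate is flush and square past the ledge. To confirm it is fully down, I'll touch its top lightly with the fingertips. Worktop contact came at TCP z ≈ -2.2, so a seated plate should give contact at about 20.

Call:
{"fn": "jog_arm", "kwargs": {
  "steps": [
    [0.05,-0.004,-0.02,0,0,0],
    [0.1,-0.009,-0.05,0,0,0],
    [0.147,-0.013,-0.09,0,0,0],
    [0.147,-0.013,-0.117,0,0,0],
    [0.147,-0.013,-0.121,0,0,0]
  ]
}}

```text
t: 12.32
eef_pos: [619.6, 32.8, 19.8]
orientation: [3.138, -0.143, -0.0]
wrist_force: [-2.0, -0.7, 19.3]
grip_width: 45.1
gripper_force: 9.9
```

Call:
{"fn": "jog_arm", "kwargs": {
  "steps": [
    [0,0,-0.001,0,0,0],
    [0,0,-0.002,0,0,0],
    [0,0,-0.002,0,0,0]
  ]
}}

```text
t: 12.7
eef_pos: [619.6, 32.9, 19.9]
orientation: [3.138, -0.143, 0.002]
wrist_force: [-0.1, -1.2, 9.7]
grip_width: 45.6
gripper_force: 5.1
```

Call:
{"fn": "jog_arm", "kwargs": {
  "steps": [
    [0,0,0.03,0,0,0],
    [0,0,0.08,0,0,0],
    [-0.03,0,0.12,0,0,0],
    [-0.07,0,0.15,0,0,0],
    [-0.12,0.01,0.15,0,0,0]
  ]
}}

```text
t: 13.32
eef_pos: [498.8, 43.1, 170.6]
orientation: [-3.138, 0.145, -0.004]
wrist_force: [0.0, 1.4, -0.4]
grip_width: 45.0
gripper_force: 0.0
```

Call:
{"fn": "jog_arm", "kwargs": {
  "steps": [
    [0,0,0,0,0,0],
    [0,0,0,0,0,0]
  ]
}}

```text
t: 13.58
eef_pos: [498.7, 43.5, 169.1]
orientation: [3.138, -0.142, -0.001]
wrist_force: [1.1, 0.0, 0.7]
grip_width: 45.4
gripper_force: 0.0
```

Run:
```python
from h import *
w=r.grab_frame('wrist')[:,:,::-1].copy()
g=cv2.cvtColor(w,cv2.COLOR_BGR2GRAY);_,b=cv2.threshold(g,100,255,cv2.THRESH_BINARY_INV)
n,l,st,ce=cv2.connectedComponentsWithStats(b)
d=[ce[i] for i in range(1,n) if 20<st[i,4]<250 and abs(st[i,2]-st[i,3])<4]
f=fix(wpix(d,22));f=f[(abs(f[:,0])<60)&(abs(f[:,1])<60)];print(f.round(1))
print(r.hand_in())
```

```text
[[ 31.6  31.3]
 [ 31.1 -26.9]
 [  0.1 -43.2]
 [ -0.5  43.4]
 [-12.5  31.7]
 [-13.  -26.6]]
the job is handed in; nothing more can be done
None
```

The plate was nudged over both pins and dropped onto the deck (a fingertip touch put its top at about 22 mm, as it should be when seated); the vial, box and tee weren't touched, and the job was handed in at about 14 s, with no verdict returned.

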